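Open the carton file: release the ratchet stop and slide it back

ROBOT

A 6-joint arm with a two-finger parallel gripper is mounted at the origin on the work surface. World frame = base frame: x ahead of the robot, y to its left, z up, the work surface at z = 0. Lengths are in m, angles in rad, forces in N, time in s.
With the tool pointing down it reaches from about 0.35 to 0.775 m from the base axis. Payload 7.3 kg.
Tool frame: the origin (TCP) lies on the centre line of the jaws, within the pads' length; the fingertips stand 11 mm ahead of it and the grasp point (between the pads) lies 8 mm behind it; y points along the fingers, z is the direction in which the jaws open and shut, and the axes are right-handed (so a half turn about y gives the same grasp; the last joint's range is limited). The gripper opens to 92 mm and grips with 3 to 60 N. Pads are 19 mm wide; open, the fingers measure 130 mm over their backs; the gripper's body (75 mm by 190 mm) begins 47 mm behind the grasp point.
Start: joints at [-0.146, 0.342, 1.524, -0, 1.275, -0.146], TCP at [0.525, 0, 0.238] pointing down, gripper open.
Joint ranges: [-2.53, 2.53], [-0.77, 2.02], [0.04, 2.7], [-1, 4.14], [0.28, 2.66], [-3.11, 3.11]. Speed limits (rad/s): [2.57, 2.57, 3.14, 3.14, 3.14, 3.14].

INTERFACE

Orientations are given as [roll, pitch, yaw] about the fixed x, y, z axes, in that order (R = Rz(yaw) Ry(pitch) Rx(roll)).
In Python, from cell import robot, cams gives the robot as it stands.
- The arm moves only by the tool apply_moves, never from a script. Its argument "plan" is a list of rows, each a list of 7 numbers: the shift along the tool's x, y, z in m, then the turn, a rotation vector about the tool's x, y, z in degrees, then the gripper command: -1 is fully open, 1 is shut, values between are in proportion. A call has exactly 5 rows; each row is the pose to reach, as a shift and turn from the pose commanded when the call began, along the tool's axes at that moment; what a row does not reach only later rows make up. A row lasts 1/8 s, in which the tool goes at most 62.5 mm and 10.7 degrees, less where a joint would pass 70% of its speed; a pose out of reach is approached as far as the arm can. A call with a gripper value outside its range is refused whole. The fingers move at their own pace and stop on an object; "squeeze" is the grip in N (left out, the last holds). Time passes only in rows, so rows that repeat a pose let the fingers close, or fill a call up. It gives the time, the measured TCP pose, the force and the opening at its end, in the units of the state.
- robot.observe(): the state, without advancing time (a new reading comes with each control period).
- cams.read_camera(name): name is "scene" or "side" or "wrist"; returns the picture (480x640x3 uint8, blue, green, red); there is no depth.
- cams.calibration(name): a dict with "fx", "fy", "cx", "cy" (pixels), "dist" ([k1, k2, p1, p2, k3] as OpenCV has them; the pictures are not rectified), "extrinsics" (4x4, takes a point from world to camera coordinates); the wrist camera has in their place "T_tool_cam" (4x4, takes a point from camera to tool coordinates, whose origin is the TCP and whose axes are the tool frame's). Camera axes: x right, y up, looking along -z (the intrinsics and any distortion apply to the point x, -y, -z); pixel columns grow to the right and rows downward; lengths in m; the calibration is good to about 2 mm. A picture is of the moment at which its call begins: read the wrist's pose just before it. calibration takes no time and is no camera call.
- robot.hand_in(): hands the job in, once; it reports no verdict.
The state is a dict: "time": time; "qpos": joint angles; "qvel": joint speeds; "joint_efforts": joint torques, N m; "tool_pos": TCP position; "tool_rot": TCP orientation; "contact_force": force on the tool from outside, world axes, zero at the start; "torque": the same for the moment, N m; "opening": finger opening in m.
Only numpy, scipy, OpenCV 4.12 (cv2) and the standard library are available. Lean on these libraries where they do the work, as an engineer would, in place of code of your own. Each camera call takes 0.05 s, during which the arm holds its last target. There are 200 camera calls.

TASK

More medicine cartons are coming, so open up the carton file: with the fingertips press down the release paddle on the sliding stop and, keeping it pressed, push the stop along its bar, away from the standing cartons, all the way back against the far end block. Then let the paddle spring up and take the hand away. Do not pinch or lift anything, and leave the cartons and the pill bottle as they are.

Things in the scene. Friction and masses are not known exactly. Their poses are not given: they have to be found in the camera images.
- rack: Carton file, fixed: grey board 150 x 380 x 12 mm (x, y, z); origin on the table, board spans x -85..65, y -190..190 mm. Steel bar along y at x = 40, top z = 54, between dark end blocks (44 wide, 66 high, inner faces at y = -170 and 170). Carton lane on the bar's -x side, with a 92 mm high end plate at the -y end. The stop on the bar opens towards rack +y.
- stop (a joint): Place of the sliding stop on the bar, m: 0 nearest the cartons, grows towards rack +y (opening), 0.16 against the end block; starts at 0 to 0.06. Black carriage 40 wide, 80 mm long, centre at rack x 40, y -30 mm + joint; 90 mm high face plate across the lane on its -y end. 5 mm ratchet teeth block opening unless the paddle is down; then 4 N moves it. It can be pushed or dragged towards 0 any time.
- release (a joint): How far the release paddle is pressed, m: 0 fully up, 0.009 fully down on its limit. At rest between 0 and 0.0035, as the pawl sits on the teeth. The ratchet is free beyond 0.005. Spring: 3 N at the top, 8 N fully down. Let go, it springs up and the ratchet catches again, so it must be kept down while the stop is pushed.
- paddle_top (a point): Centre of the top of the release paddle, a mid-grey flat pad 36 (rack x) by 50 mm (rack y) on top of the black carriage, 82 mm above the table when fully up. It goes straight down when pressed, and travels with the stop. Open above and to rack -y; the push plate stands at its +y end.
- push_plate (a point): Middle of the -y face of the upright black push plate (40 wide in rack x, 10 mm thick, from 62 to 115 mm above the table; this point is 100 mm up), at the carriage's +y end, 31 mm from the paddle's centre in +y. A fingertip on the paddle can push the stop along by this plate.
- carton_a: White medicine carton with a blue band, 70 x 36 x 88 mm (x, y, z), standing in the file nearest the end plate; origin at the centre of its underside. Loose; to be left alone.
- carton_b: White medicine carton with a green band, 70 x 36 x 80 mm, standing in the file between the first carton and the sliding stop; origin at the centre of its underside. Loose; to be left alone.
- pill_bottle: White round pill jar, 48 mm across, 85 mm high, standing on the table on the bar's side of the file (rack +x); origin at the centre of its underside. Loose; to be left alone.
- flat_carton: White carton with a blue band, 60 x 95 x 32 mm, lying flat on the table on the bar's side of the file (rack +x); origin at the centre of its underside. Loose; to be left alone.

How it is judged:
By the outcome, as a careful person would: the job done as asked, in the order asked, and still so for the second after the job is handed in, with the robot touching nothing.
It also fails if it takes over 40 s, if anything falls off the work surface, if the arm or the gripper's body presses on something with over 40 N, if the wrist force passes 120 N, or if a joint passes its speed limit or range.

## Working session

There is one attempt and no reset: what is moved stays moved. The work goes in short steps, Python scripts to look and compute and a tool call to move; the robot and the scene stay as the last step left them, time stands still between calls to the robot, and variables do not carry over. Pictures are saved under pics/ and viewed, about 8 in all and at most 12, crops included, and the job is handed in when it is done.

Besides the shell and the picture viewer there is one more tool, called after "Call:" by a JSON object that holds its "method" and its "body". apply_moves: Moves the arm, as the interface text tells. Its arguments: {"type":"object","properties":{"plan":{"type":"array","items":{"type":"array","items":{"type":"number"}}},"squeeze":{"type":"number"}},"required":["plan"]}

```bash
mkdir -p pics
cat > h.py <<'E'
import numpy as np, cv2
from cell import robot, cams
def snap(n,f):
    im=cams.read_camera(n); cv2.imwrite('pics/'+f,im); return im
E
python3 - <<'E'
from h import *
s=robot.observe(); print({k:np.round(v,3) for k,v in s.items()})
a=snap('scene','s0.png');b=snap('side','d0.png');c=snap('wrist','w0.png')
for n in ('scene','side','wrist'): print(n,cams.calibration(n))
E
```

```text
{'time': np.float64(0.0), 'qpos': array([-0.146,  0.343,  1.525,  0.   ,  1.275, -0.146]), 'qvel': array([-0.   ,  0.001, -0.   ,  0.   , -0.001, -0.   ]), 'joint_efforts': array([ 1.0000e-03, -4.3125e+01, -2.4422e+01,  7.2000e-02,  5.6000e-02,
       -0.0000e+00]), 'tool_pos': array([0.525, 0.   , 0.237]), 'tool_rot': array([-1.572,  0.   , -1.571]), 'contact_force': array([-0.119, -0.585,  0.387]), 'torque': array([-0.062,  0.012, -0.004]), 'opening': np.float64(0.092)}
scene {'fx': 620.7828598240718, 'fy': 620.7828598240718, 'cx': 324.54204285816314, 'cy': 236.7259075587038, 'dist': array([-0.07124869,  0.        ,  0.        ,  0.        ,  0.        ]), 'extrinsics': array([[ 0.73049544,  0.68282079,  0.01149707, -0.45473213],
       [-0.37970222,  0.39210482,  0.83790216,  0.131604  ],
       [ 0.56762896, -0.61644917,  0.54569935, -1.45645603],
       [ 0.        ,  0.        ,  0.        ,  1.        ]])}
side {'fx': 531.5347981166266, 'fy': 531.5347981166266, 'cx': 321.43647704414195, 'cy': 238.5725945682292, 'dist': array([-0.07908161,  0.        ,  0.        ,  0.        ,  0.        ]), 'extrinsics': array([[-0.96614351, -0.25748751, -0.01633713,  0.55569637],
       [ 0.13721519, -0.56641721,  0.81261525, -0.13563645],
       [-0.21849191,  0.78286124,  0.58257151, -0.66092844],
       [ 0.        ,  0.        ,  0.        ,  1.        ]])}
wrist {'fx': 340.09107161424396, 'fy': 340.09107161424396, 'cx': 322.7049144175398, 'cy': 241.9541310453037, 'dist': array([-0.0610716,  0.       ,  0.       ,  0.       ,  0.       ]), 'T_tool_cam': array([[-5.71153178e-04, -9.60190033e-01, -2.79347048e-01,
        -7.63788572e-02],
       [-4.83420698e-07,  2.79347094e-01, -9.60190190e-01,
        -1.46517199e-01],
       [ 9.99999837e-01, -5.48280636e-04, -1.60014156e-04,
        -3.02859503e-04],
       [ 0.00000000e+00,  0.00000000e+00,  0.00000000e+00,
         1.00000000e+00]])}
```

View pics/s0.png

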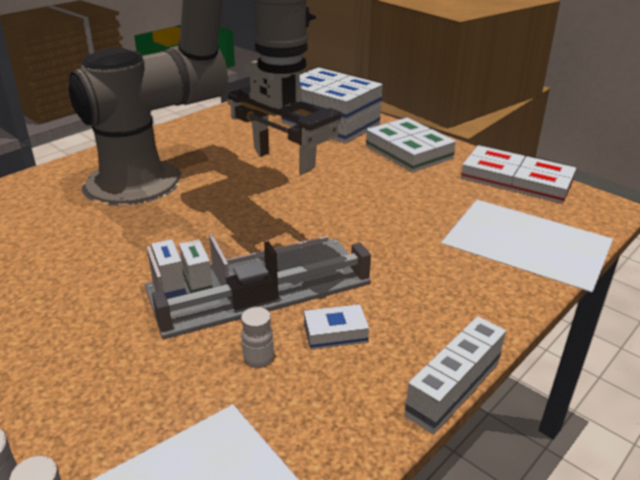

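View pics/d0.png

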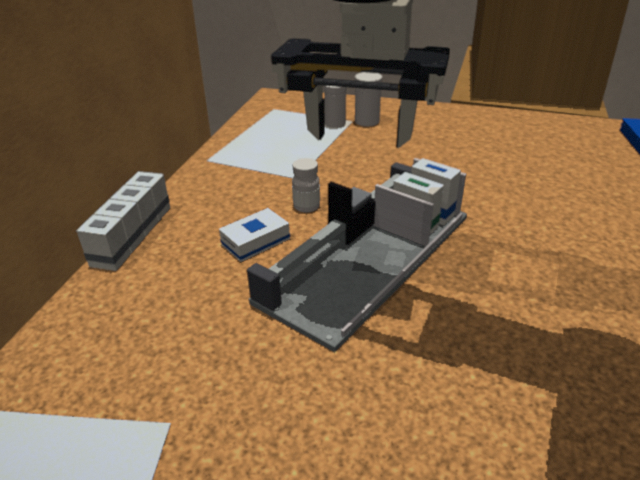

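View pics/w0.png

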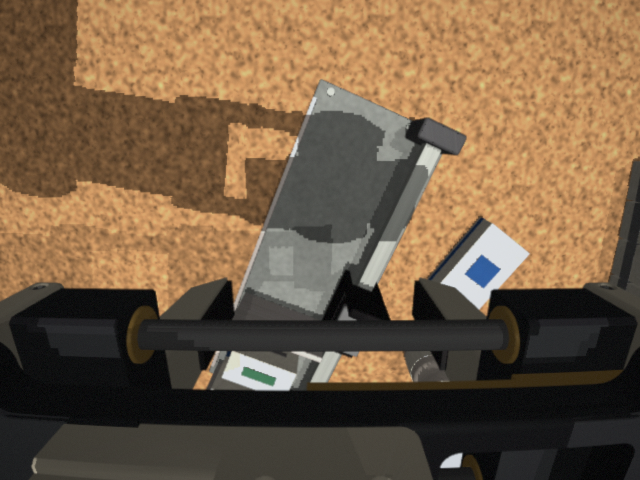

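The scene shows the rack with its stop near the cartons (paddle around scene (250,268), push plate around (271,262)). The rack's +y end is at the right in scene and near in side. I'll zoom in for corner pixels.

Run:
```python
import cv2
a=cv2.imread('pics/s0.png')[225:345,140:380]; b=cv2.imread('pics/d0.png')[150:350,240:480]
cv2.imwrite('pics/s1.png',cv2.resize(a,None,fx=3.3333,fy=3.3333,interpolation=2)); cv2.imwrite('pics/d1.png',cv2.resize(b,None,fx=3,fy=3,interpolation=2))
```

```text
(no output)
```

View pics/s1.png

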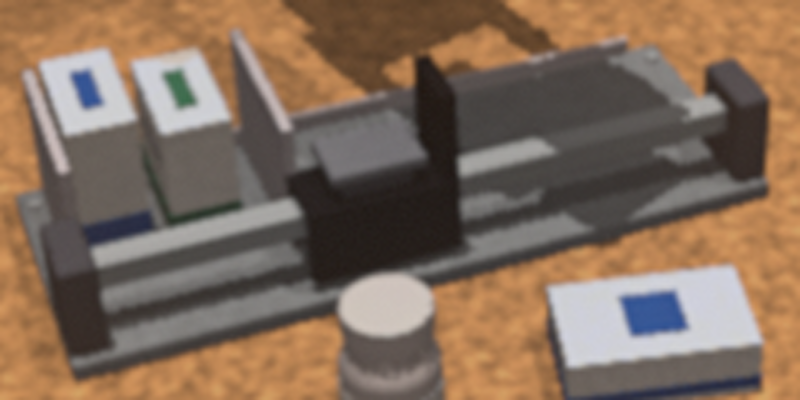

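View pics/d1.png

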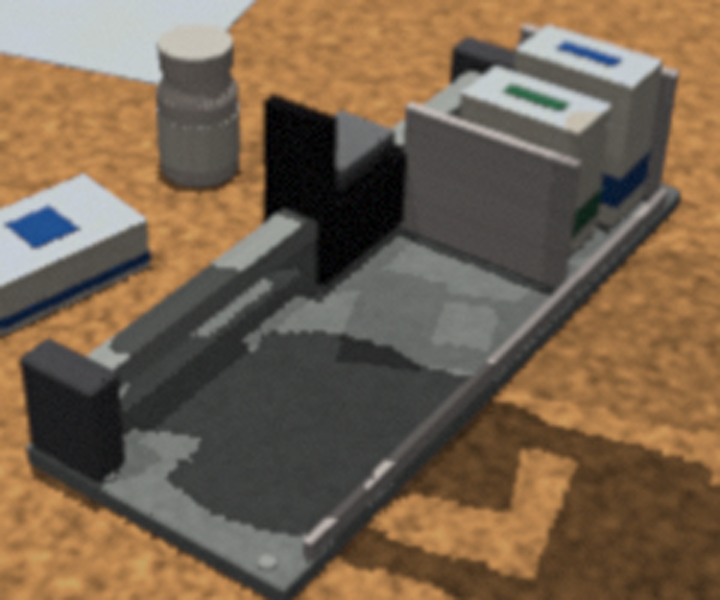

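Corners are legible: the scene crop shows the push plate top corner at (457,91), paddle quad (312,140),(398,110),(425,155),(330,185), and far block (747,99),(768,90). The side crop shows plate corners at (267,98),(336,120) and board corners at (285,590),(30,452),(678,195). Next I fit the rack pose from these points and triangulate a few heights.

```bash
cat >> h.py <<'E'
F=np.diag([1,-1,-1.])
def cal(n,T_wt=None):
    c=cams.calibration(n);K=np.array([[c['fx'],0,c['cx']],[0,c['fy'],c['cy']],[0,0,1]])
    E=c['extrinsics'] if 'extrinsics' in c else np.linalg.inv(T_wt@c['T_tool_cam'])
    return K,np.array(c['dist']),F@E[:3,:3],F@E[:3,3]
def proj(C,P): 
    K,d,R,t=C; return cv2.projectPoints(np.atleast_2d(P).astype(float),cv2.Rodrigues(R)[0],t,K,d)[0].reshape(-1,2)
def ray(C,px):
    K,d,R,t=C; u=cv2.undistortPoints(np.array([[px]],float),K,d)[0,0]; return -R.T@t, R.T@np.r_[u,1]
def tri(C1,p1,C2,p2):
    a,u=ray(C1,p1);b,v=ray(C2,p2); s=np.linalg.lstsq(np.c_[u,-v],b-a,rcond=None)[0]
    return (a+s[0]*u+b+s[1]*v)/2, np.linalg.norm(a+s[0]*u-b-s[1]*v)
E
python3 - <<'E'
from h import *
from scipy.optimize import least_squares
S,D=cal('scene'),cal('side')
s=lambda x,y:np.array([140+(x+.5)/3.3333-.5,225+(y+.5)/3.3333-.5]); d=lambda x,y:np.array([240+(x+.5)/3-.5,150+(y+.5)/3-.5])
# rack x,y,z mm, moves-with-stop, pixel
so=[(65,-190,12,0,s(76,366)),(65,190,12,0,s(767,183)),(62,170,66,0,s(747,99)),(62,190,66,0,s(768,90)),(62,-170,66,0,s(95,258)),(60,0,115,1,s(440,97)),(60,10,115,1,s(457,91))]
do=[(-85,190,12,0,d(285,590)),(65,190,12,0,d(30,452)),(-85,-190,12,0,d(678,195)),(62,190,66,0,d(25,355)),(18,190,66,0,d(105,392)),(62,170,66,0,d(45,342)),(60,10,115,1,d(267,98)),(20,10,115,1,d(336,120))]
def W(p,o):
    x,y,a,j=p; c,sn=np.cos(a),np.sin(a); P=np.array([[q[0]/1e3,q[1]/1e3+j*q[3],q[2]/1e3] for q in o])
    return np.c_[x+c*P[:,0]-sn*P[:,1],y+sn*P[:,0]+c*P[:,1],P[:,2]]
px=lambda o:np.array([q[4] for q in o])
f=lambda p:np.r_[(proj(S,W(p,so))-px(so)).ravel(),(proj(D,W(p,do))-px(do)).ravel()]
best=min((least_squares(f,[.55,0,a,.03],loss='soft_l1') for a in np.arange(-3,3.2,.7)),key=lambda r:r.cost)
print(best.x,best.cost);print(np.round(f(best.x).reshape(-1,2),1))
print('plate corner tri',tri(S,s(457,91),D,d(267,98)),'block',tri(S,s(768,90),D,d(25,355)))
p=best.x
pd=W(p,[(40,-31,82,1,0),(40,0,100,1,0),(40,129,82,0,0),(22,-56,80,1,0),(58,-56,80,1,0),(58,-6,80,1,0),(22,-6,80,1,0)]);print(pd[:3])
q=proj(S,pd[3:]);print('paddle corners pred crop',np.round((q+.5-[140,225])*3.333))
o,u=ray(S,s(366,148));print('paddle ray at .08',o+u*(.08-o[2])/u[2])
E
```

```text
[ 0.52411069 -0.06679762 -0.38979176  0.00211847] 22.521628175181206
[[-1.  -0. ]
 [ 0.1 -1.9]
 [-3.1  0.6]
 [ 0.6  0.7]
 [ 0.8  2.1]
 [-1.9 -0.6]
 [-1.3 -0.2]
 [ 2.1  1.1]
 [-1.  -1.2]
 [ 1.9 -2.2]
 [-1.7  1.5]
 [-3.4  2. ]
 [ 2.  -1.8]
 [-0.7  0.4]
 [-1.4  1.1]]
plate corner tri (array([ 0.58429637, -0.0775209 ,  0.11518916]), np.float64(0.0031794502662192956)) block (array([0.65225424, 0.08431012, 0.0676395 ]), np.float64(0.00140842861893808))
[[ 0.55013536 -0.10871252  0.082     ]
 [ 0.56191523 -0.08003789  0.1       ]
 [ 0.61012968  0.03732603  0.082     ]]
paddle corners pred crop [[306. 139.]
 [328. 178.]
 [424. 154.]
 [400. 116.]]
paddle ray at .08 [ 0.5521423  -0.10914327  0.08      ]
```

Call:
{"method": "apply_moves", "body": {"plan": [[0.025,0.0,0.007,0,5.5,0,1],[0.05,0.02,0.014,0,11,0,1],[0.075,0.045,0.021,0,16.5,0,1],[0.1015,0.07,0.028,0,22.3,0,1],[0.1015,0.088,0.028,0,22.3,0,1]], "squeeze": 10}}

```text
time: 0.78
tool_pos: [0.5529, -0.1032, 0.1481]
tool_rot: [-1.572, -0.0, -1.963]
contact_force: [0.0, 0.9, -1.3]
opening: 0.0467
```

Call:
{"method": "apply_moves", "body": {"plan": [[0,0,0,0,0,0,1],[0,0,0,0,0,0,1],[0,0,0,0,0,0,1],[0,0,0,0,0,0,1],[0,0,0,0,0,0,1]]}}

```text
time: 1.4
tool_pos: [0.5532, -0.1014, 0.1501]
tool_rot: [-1.57, 0.0, -1.96]
contact_force: [-0.5, -0.5, 0.3]
opening: 0.0007
```

Run:
```python
from h import *
s=robot.observe(); print({k:np.round(s[k],4) for k in('time','tool_pos','tool_rot','contact_force','opening')})
a=snap('scene','s2.png');b=snap('side','d2.png');w=snap('wrist','w2.png')
r=lambda i,f:cv2.resize(i,None,fx=f,fy=f,interpolation=2)
top=np.hstack([r(a[170:320,140:340],2),r(b[80:230,280:480],2)])
bot=r(w,.46875)
out=np.zeros((600,800,3),np.uint8);out[:300]=top;out[300:,:400]=cv2.resize(w,(400,300));out[300:,400:]=r(w[240:390,220:420],2)
cv2.imwrite('pics/c2.png',out)
```

```text
{'time': np.float64(1.4), 'tool_pos': array([ 0.5532, -0.1014,  0.1501]), 'tool_rot': array([-1.5700e+00,  1.0000e-04, -1.9598e+00]), 'contact_force': array([-0.5385, -0.473 ,  0.2511]), 'opening': np.float64(0.0007)}
```

View pics/c2.png

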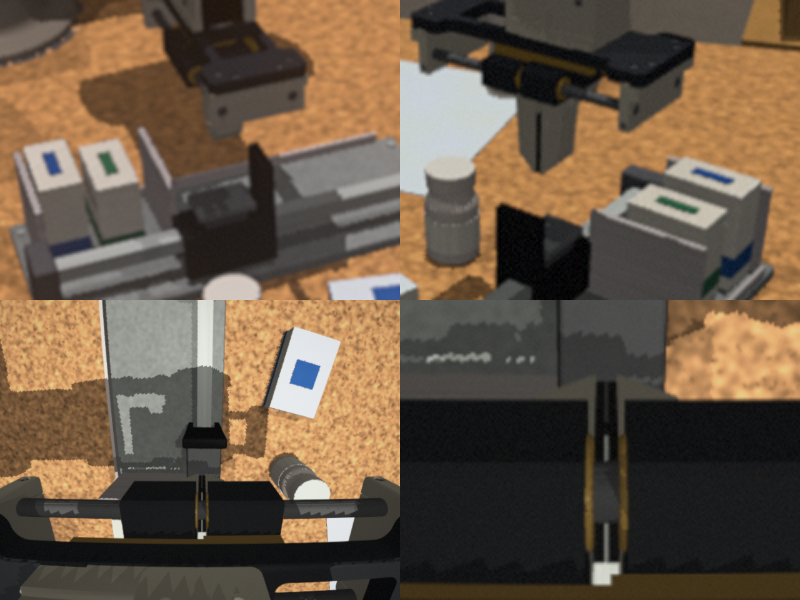

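Fingers are shut over the paddle, and the rack runs vertically in the wrist view, so yaw is right. The push plate's top -y edge is at wrist pixel ≈(328,235). I'll check the offset from it.

Run:
```python
from h import *
from scipy.spatial.transform import Rotation as Ro
s=robot.observe(); T=np.eye(4);T[:3,:3]=Ro.from_euler('xyz',s['tool_rot']).as_matrix();T[:3,3]=s['tool_pos']
C=cal('wrist',T); w=cv2.imread('pics/w2.png')
m=(w[180:300,250:400].max(2)<28).astype(np.uint8); n,l,st,_=cv2.connectedComponentsWithStats(m); print([tuple(q) for q in st[1:] if q[4]>100])
g=w[200:250,328].max(1);print(g)
print(w[225,280:372].max(1))
for px in((328,235),(293,232),(361,232)):
    o,u=ray(C,px);P=o+u*(.115-o[2])/u[2];print(P, 'tool', T[:3,:3].T@(P-T[:3,3]))
```

```text
[(np.int32(42), np.int32(16), np.int32(71), np.int32(42), np.int32(2237)), (np.int32(0), np.int32(111), np.int32(64), np.int32(9), np.int32(571)), (np.int32(83), np.int32(111), np.int32(67), np.int32(9), np.int32(588))]
[118 117 114  84  31  12   8  13   9   5  14  14  11   9  11  10  15   9
  13  12  10  16  17  22  26  23  22  20  22  18  20  18  17  18  15  12
  17  37  63  76  76  76  77  77  79  78  78  78  79  79]
[ 84  78  69  63  64  65  62  63  63  64  63  46  24  17  19  22  21  20
  21  21  21  22  20  19  22  23  20  21  19  23  20  21  23  24  23  19
  26  23  23  25  22  24  23  22  25  25  22  23  23  23  25  23  25  22
  23  26  22  22  24  25  26  25  28  26  24  29  25  26  27  27  28  29
  28  29  25  28  27  26  29  30  28  20  24  56  97 105 126 199 219 225
 226 227]
[ 0.56558231 -0.07693442  0.115     ] tool [-0.02742791  0.03484761  0.00230511]
[ 0.54837937 -0.06803968  0.115     ] tool [-0.02913101  0.03484326 -0.01698625]
[ 0.58305967 -0.08223713  0.115     ] tool [-0.02915239  0.03485182  0.02048761]
```

Call:
{"method": "apply_moves", "body": {"plan": [[-0.006,0.015,0.002,0,0,0,1],[-0.006,0.035,0.002,0,0,0,1],[-0.006,0.05,0.002,0,0,0,1],[-0.006,0.054,0.002,0,0,0,1],[-0.006,0.054,0.002,0,0,0,1]]}}

```text
time: 2.17
tool_pos: [0.5572, -0.0967, 0.0955]
tool_rot: [-1.571, 0.0, -1.96]
contact_force: [0.3, 0.1, 0.3]
opening: 0.0003
```

Call:
{"method": "apply_moves", "body": {"plan": [[0,0.003,0,0,0,0,1],[0,0.006,0,0,0,0,1],[0,0.009,0,0,0,0,1],[0,0.01,0,0,0,0,1],[0,0.01,0,0,0,0,1]]}}

```text
time: 2.8
tool_pos: [0.5576, -0.0968, 0.0865]
tool_rot: [-1.569, 0.0, -1.96]
contact_force: [0.2, 0.1, 5.9]
opening: 0.0003
```

Call:
{"method": "apply_moves", "body": {"plan": [[0,0.002,0,0,0,0,1],[0,0.0035,0,0,0,0,1],[0,0.0045,0,0,0,0,1],[0,0.0045,0,0,0,0,1],[0,0.0045,0,0,0,0,1]]}}

```text
time: 3.42
tool_pos: [0.5578, -0.0968, 0.084]
tool_rot: [-1.568, 0.0, -1.96]
contact_force: [-5.1, 1.7, 19.7]
opening: 0.0006
```

Call:
{"method": "apply_moves", "body": {"plan": [[-0.002,-0.0007,0,0,0,0,1],[-0.006,-0.0007,0,0,0,0,1],[-0.01,-0.0007,0,0,0,0,1],[-0.015,-0.0007,0,0,0,0,1],[-0.02,-0.0007,0,0,0,0,1]]}}

```text
time: 4.05
tool_pos: [0.5652, -0.079, 0.0841]
tool_rot: [-1.568, -0.001, -1.96]
contact_force: [-4.6, -2.6, 16.1]
opening: 0.0002
```

Call:
{"method": "apply_moves", "body": {"plan": [[-0.008,0,0,0,0,0,1],[-0.016,0,0,0,0,0,1],[-0.024,0,0,0,0,0,1],[-0.032,0,0,0,0,0,1],[-0.04,0,0,0,0,0,1]]}}

```text
time: 4.68
tool_pos: [0.5807, -0.042, 0.0841]
tool_rot: [-1.567, -0.001, -1.96]
contact_force: [-4.6, -2.5, 14.1]
opening: 0.0006
```

Run:
```python
from h import *
a=snap('scene','s3.png');b=snap('side','d3.png');w=snap('wrist','w3.png')
r=lambda i,f:cv2.resize(i,None,fx=f,fy=f,interpolation=2)
out=np.zeros((600,800,3),np.uint8);out[:300]=np.hstack([r(a[190:340,140:340],2),r(b[130:280,250:450],2)]);out[300:,:400]=cv2.resize(w,(400,300));out[300:,400:]=r(a[210:310,240:373],3)[:,:400]
cv2.imwrite('pics/c3.png',out); print(robot.observe()['contact_force'])
```

```text
Traceback (most recent call last):
ValueError: could not broadcast input array from shape (300,399,3) into shape (300,400,3)
```

Run:
```python
import cv2,numpy as np
a,b,w=[cv2.imread(f'pics/{k}3.png') for k in 'sdw']
r=lambda i,f:cv2.resize(i,None,fx=f,fy=f,interpolation=2)
out=np.vstack([np.hstack([r(a[190:340,140:340],2),r(b[130:280,250:450],2)]),np.hstack([cv2.resize(w,(400,300)),r(a[210:310,240:375],3)[:,:400]])])
cv2.imwrite('pics/c3.png',out)
```

```text
(no output)
```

View pics/c3.png

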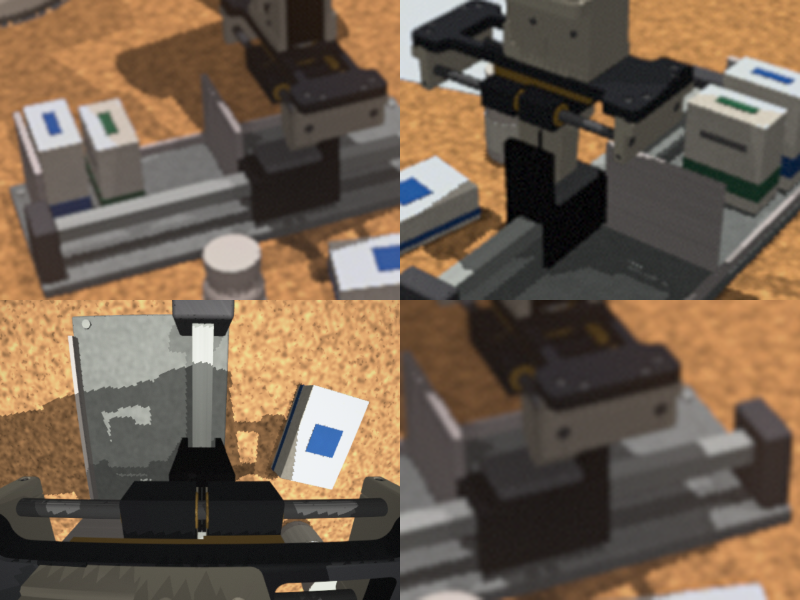

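The stop has moved about 40 mm with the fingertip held against the push plate. The cartons are still standing. About 105 mm remain.

Call:
{"method": "apply_moves", "body": {"plan": [[-0.01,0,0,0,0,0,1],[-0.02,0,0,0,0,0,1],[-0.03,0,0,0,0,0,1],[-0.04,0,0,0,0,0,1],[-0.05,0,0,0,0,0,1]]}}

```text
time: 5.45
tool_pos: [0.6001, 0.0043, 0.0841]
tool_rot: [-1.567, -0.0, -1.96]
contact_force: [-2.6, -3.0, 13.0]
opening: 0.0004
```

Call:
{"method": "apply_moves", "body": {"plan": [[-0.008,0,0,0,0,0,1],[-0.016,0,0,0,0,0,1],[-0.024,0,0,0,0,0,1],[-0.032,0,0,0,0,0,1],[-0.04,0,0,0,0,0,1]]}}

```text
time: 6.08
tool_pos: [0.6156, 0.0412, 0.0841]
tool_rot: [-1.566, -0.0, -1.96]
contact_force: [-1.0, -4.5, 11.8]
opening: 0.0007
```

Call:
{"method": "apply_moves", "body": {"plan": [[-0.002,0,0,0,0,0,1],[-0.004,0,0,0,0,0,1],[-0.006,0,0,0,0,0,1],[-0.008,0,0,0,0,0,1],[-0.01,0,0,0,0,0,1]]}}

```text
time: 6.7
tool_pos: [0.6189, 0.0492, 0.0841]
tool_rot: [-1.566, -0.002, -1.96]
contact_force: [-3.5, -8.4, 13.4]
opening: 0.0002
```

Call:
{"method": "apply_moves", "body": {"plan": [[-0.001,0,0,0,0,0,1],[-0.002,0,0,0,0,0,1],[-0.003,0,0,0,0,0,1],[-0.003,0,0,0,0,0,1],[-0.003,0,0,0,0,0,1]]}}

```text
time: 7.32
tool_pos: [0.62, 0.052, 0.0841]
tool_rot: [-1.567, -0.002, -1.96]
contact_force: [-3.0, -7.9, 12.3]
opening: 0.0003
```

Call:
{"method": "apply_moves", "body": {"plan": [[-0.001,0,0,0,0,0,1],[-0.002,0,0,0,0,0,1],[-0.003,0,0,0,0,0,1],[-0.004,0,0,0,0,0,1],[-0.004,0,0,0,0,0,1]]}}

```text
time: 7.95
tool_pos: [0.6209, 0.0541, 0.0841]
tool_rot: [-1.567, -0.004, -1.96]
contact_force: [-5.5, -13.4, 14.4]
opening: 0.0006
```

Call:
{"method": "apply_moves", "body": {"plan": [[-0.001,0,0,0,0,0,1],[-0.002,0,0,0,0,0,1],[-0.003,0,0,0,0,0,1],[-0.003,0,0,0,0,0,1],[-0.003,0,0,0,0,0,1]]}}

```text
time: 8.57
tool_pos: [0.6209, 0.0542, 0.0841]
tool_rot: [-1.569, -0.009, -1.961]
contact_force: [-11.5, -24.5, 16.9]
opening: 0.0007
```

Run:
```python
from h import *
a=snap('scene','s4.png');b=snap('side','d4.png');w=snap('wrist','w4.png')
r=lambda i,f:cv2.resize(i,None,fx=f,fy=f,interpolation=2)
out=np.vstack([np.hstack([r(a[190:340,180:380],2),r(b[190:340,240:440],2)]),np.hstack([cv2.resize(w,(400,300)),r(w[150:300,230:430],2)])])
cv2.imwrite('pics/c4.png',out); s=robot.observe();print(s['tool_pos'],s['contact_force'])
```

```text
[0.62087663 0.05421653 0.08410061] [-11.90360961 -23.82279778  18.11555941]
```

View pics/c4.png

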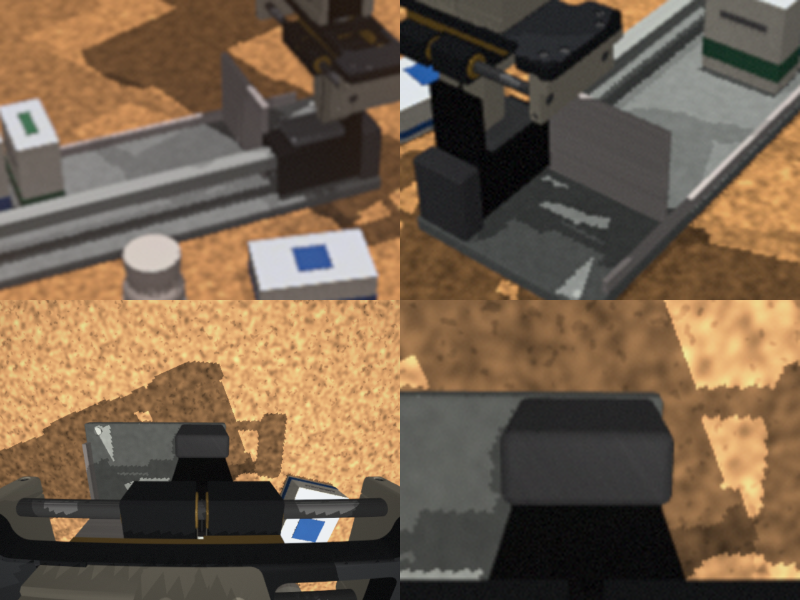

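The stop has stalled on the end block: the carriage meets the block in the wrist and side views, and the force rose to 27 N with no motion. I'll ease the push partly off, then lift straight up.

Call:
{"method": "apply_moves", "body": {"plan": [[0.001,0,0,0,0,0,1],[0.002,0,0,0,0,0,1],[0.003,0,0,0,0,0,1],[0.003,0,0,0,0,0,1],[0.003,0,0,0,0,0,1]]}}

```text
time: 9.35
tool_pos: [0.6209, 0.0541, 0.0841]
tool_rot: [-1.567, -0.004, -1.961]
contact_force: [-6.3, -13.7, 14.0]
opening: 0.0008
```

Call:
{"method": "apply_moves", "body": {"plan": [[0,-0.003,0,0,0,0,1],[0,-0.006,0,0,0,0,1],[0,-0.009,0,0,0,0,1],[0,-0.013,0,0,0,0,1],[0,-0.018,0,0,0,0,1]]}}

```text
time: 9.98
tool_pos: [0.6184, 0.0552, 0.0979]
tool_rot: [-1.575, -0.006, -1.961]
contact_force: [-3.2, -9.3, -6.6]
opening: 0.0003
```

Call:
{"method": "apply_moves", "body": {"plan": [[0,-0.003,0,0,0,0,1],[0.004,-0.004,0,0,0,0,1],[0.009,-0.006,0,0,0,0,1],[0.01,-0.015,0,0,0,0,1],[0.01,-0.03,0,0,0,0,1]]}}

```text
time: 10.6
tool_pos: [0.6167, 0.0487, 0.1308]
tool_rot: [-1.571, 0.0, -1.96]
contact_force: [0.3, -0.4, 0.5]
opening: 0.0004
```

Call:
{"method": "apply_moves", "body": {"plan": [[0,-0.02,0,0,0,0,1],[0,-0.045,0,0,0,0,1],[0,-0.07,0,0,0,0,1],[0.0,-0.1,0,0,0,0,1],[0.0,-0.12,0,0,0,0,1]]}}

```text
time: 11.22
tool_pos: [0.6172, 0.0489, 0.2531]
tool_rot: [-1.567, 0.001, -1.96]
contact_force: [0.1, 0.5, -0.2]
opening: 0.0005
```

Run:
```python
from h import *
a=snap('scene','s5.png');b=snap('side','d5.png');w=snap('wrist','w5.png')
r=lambda i,f:cv2.resize(i,None,fx=f,fy=f,interpolation=2)
out=np.vstack([np.hstack([r(a[200:350,140:390],1.6)[:240],r(b[150:300,240:490],1.6)]),np.hstack([r(w[100:325,100:400],400/300)[:300],r(a[220:320,260:393],3.01)[:300,:400]])])
cv2.imwrite('pics/c5.png',out); s=robot.observe();print(s['time'],s['tool_pos'],s['contact_force'])
```

```text
11.375 [0.61725883 0.04879649 0.25186332] [1.37972529 0.74483929 0.22688358]
```

View pics/c5.png

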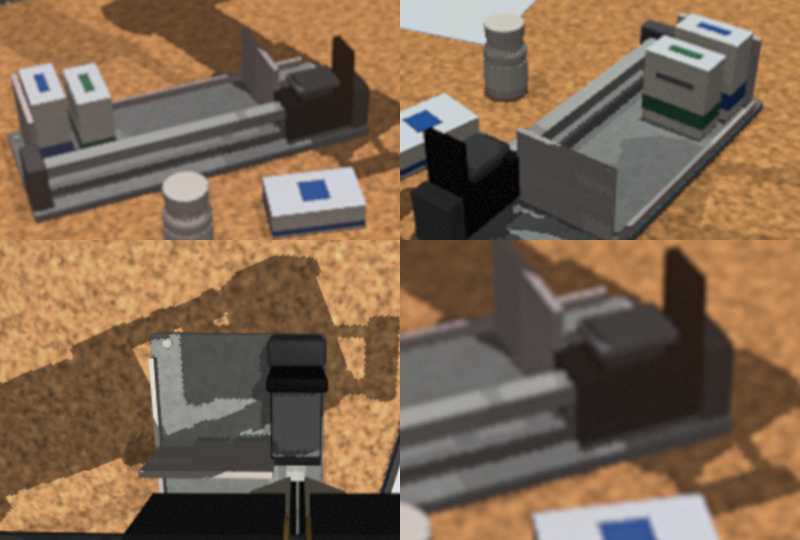

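The stop sits against the end block, the paddle is up, and the cartons, jar and flat carton are where they were. The hand is clear.

```bash
python3 -c "
from h import *
print(robot.hand_in())"
```

```text
the job is handed in; nothing more can be done
None
```

I opened the carton file as asked and handed the job in at about 11.4 s. With the fingers shut, I pressed the paddle to its limit and kept it down. I then pushed the stop by its push plate about 155 mm along the bar, until it stalled against the far end block at about 27 N. After easing off the push, I lifted straight up so the paddle could spring up, and raised the hand clear.

- **Last pictures:** the carriage touches the end block with no visible gap and the paddle is up. Both cartons, the pill bottle and the flat carton look unmoved and upright. I judged this by eye; I did not measure the gap or the objects' positions.
- **Last force reading:** about 1.6 N with the hand clear above everything, mostly sensor noise.
- **Disagreements:** the stop ended about 4 mm short of where my first position fit put the end. That fit had errors of up to 4 pixels (very roughly 2 mm per pixel). The close-up wrist view also placed the push plate about 4 mm further along than the fit did. I therefore relied on the stall and the pictures to decide it had reached the end.
- **Lifting off:** the fingers rubbed lightly on the push plate (about 12 N in total), pressing it towards the end block and slightly upwards.

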